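# Free the push shoe from its dock

## Task

Turn the black latch knob on the brown wooden dock so that its red arm points along the green mark on the dial, then take the lime-green push shoe out through the dock's slot: its sole is longer than the slot, so tilt it and bring it out one end first. Finish holding the push shoe in the gripper, level and well clear above the dock (a few centimetres at least), with the knob still on its mark, and do not disturb the glue bottle, the tape measure or the wood block.

Things in the scene. Friction and masses are not known exactly. Their poses are not given: they have to be found in the camera images.
- dock: Brown wooden dock, fixed to the bench. Origin on the bench right under the middle of the slot; z up, y along the slot. Its flat top is 97 mm above the bench; it runs 193 mm either way along y, and from x = -43 to +130 mm. Inside, under the slot, is a chamber 350 mm long (y = -175 to +175 mm), as wide as the slot, its floor 8 mm above the bench.
- slot (a point): Middle of the slot in the dock's top, at the level of the top (97 mm above the bench); axes as the dock's. The slot is 180 mm long (y = -90 to +90 mm) and 50 mm wide (x = -25 to +25 mm), with straight side walls down to the floor. Only over the chamber's two ends is there a top: 9 mm thick, 80 mm of clear height beneath it.
- shoe: Push shoe (loose, lime green, 0.15 to 0.3 kg), an upside-down T. Origin: centre of the sole's underside, z up, y along the sole. Sole 230 (y) x 34 (x) x 14 mm; at its middle an upright post 26 (y) x 22 (x) mm, top 144 mm above the underside (upper part dark rubber). It starts upright on the chamber floor, sole along the slot, the post 55 mm proud of the dock's top, free to slide along the chamber.
- shoe_grip (a point): Point on the push shoe's post axis 119 mm above the sole's underside (25 mm below the post's top), a good place to pinch it across its 22 mm (shoe x).
- shoe_end_a (a point): Centre of the sole's +y end face, 115 mm from the shoe's origin, 7 mm above the underside.
- shoe_end_b (a point): Centre of the sole's -y end face, 115 mm from the shoe's origin, 7 mm above the underside.
- latch_grip (a point): On the latch knob's vertical axis (dock x = +75, y = +80 mm), 33 mm above the knob's underside, 132 mm above the bench; turns with the knob. The knob is a black disc 44 mm across, 10 mm high, with a grip bar on it: 42 mm long (own x), 14 mm thick (own y), 10 to 44 mm above the underside, white line on top. Pinch the bar across its thickness.
- latch_arm (a point): Tip of the knob's red arm, which runs along the knob's own -x to 95 mm from its axis (14 mm wide, 6 mm thick, 5 mm above the dock's top). At the start it lies across the slot; once it points along the green mark it is clear of the slot.
- latch (a joint): Turn of the latch knob in rad, growing clockwise seen from above; at 0 the arm points along the dock's -x, straight across the slot; stops at -0.3 and 1.8. It turns stiffly (0.08 N m) and stays where it is left. It starts between -0.15 and 0.2; the mark lies 1.05 to 1.35 rad clockwise from 0.
- index_mark (a point): Middle of the green mark (21 x 17 mm) on the flat white dial (80 mm across) under the knob, 30 mm from the knob's axis. The direction from the axis to the mark is this point's own -x; the knob is on the mark when latch_grip and index_mark have the same yaw.
- glue: Bystander: yellow glue bottle, 60 mm across, 160 mm tall, standing on the bench; origin under its centre.
- tape: Bystander: dark tape measure, 70 x 42 x 66 mm, on the bench; origin under its centre.
- offcut: Bystander: wood block, 90 x 60 x 40 mm, on the bench; origin under its centre.
Things that resemble listed ones, but are neither listed nor needed, are in the scene too. Of the things like the shoe, leave any that is purple; of the rest the smaller one is meant.

How it is judged (in metres and radians):
On the way:
1. the latch arm points along the green mark (within 0.12 rad) while the push shoe is still down in its dock (angle between the x axis of latch_grip and the x axis of index_mark, either way round below 0.12 rad and z of shoe in the frame of dock below 0.03 m and velocity of joint latch below 0.1 rad/s), for 0.3 s.
At the end, for the whole second after the job is handed in: The push shoe is held still in the fingers, upright within 0.3 rad, both ends of its sole more than 20 mm above the dock's top, touching neither the dock nor a bystander; the latch arm is within 0.12 rad of the green mark (angle between the x axis of latch_grip and the x axis of index_mark, either way round below 0.12 rad and z of each of shoe_end_a, shoe_end_b in the frame of slot above 0.02 m and angle between shoe's own z axis and vertical below 0.3 rad and contact force between the fingers and shoe above 2 N and contact force between shoe and dock below 0.1 N and linear speed of shoe below 0.03 m/s and contact force between shoe and glue below 0.1 N and contact force between shoe and tape below 0.1 N and contact force between shoe and offcut below 0.1 N); the arm keeps its last pose, push and grip.
It fails at once if the glue bottle is moved more than 30 mm or tipped over (distance of glue from where it was at the start of the episode above 0.03 m or angle between glue's own z axis and vertical above 0.5 rad).
It fails at once if the tape measure is moved more than 30 mm or tipped over (distance of tape from where it was at the start of the episode above 0.03 m or angle between tape's own z axis and vertical above 0.5 rad).
It fails at once if the wood block is moved more than 30 mm or tipped over (distance of offcut from where it was at the start of the episode above 0.03 m or angle between offcut's own z axis and vertical above 0.5 rad).
It also fails if it takes over 59 s, if anything falls off the work surface, if the arm or the gripper's body presses on something with over 40 N, if the wrist force passes 120 N, or if a joint passes its speed limit or range.

## Robot

A 7-joint arm with a two-finger parallel gripper is mounted at the origin on the work surface. World frame = base frame: x ahead of the robot, y to its left, z up, the work surface at z = 0. Lengths are in m, angles in degrees, forces in N, time in s.
With the tool pointing down it reaches from about 0.4 to 0.75 m from the base axis. Payload 19.5 kg.
Tool frame: the origin (TCP) lies midway between the tips of the shut fingers; the grasp point (between the pads) lies 19 mm behind it (r.hold_point_z is the distance from the TCP to the grasp point, in m); z points along the fingers, y is the line along which they close (so a half turn about z gives the same grasp; the last joint's range is limited). The gripper opens to 85 mm and grips with 20 to 120 N. Pads are 22 mm wide; open, the fingers measure 114 mm over their backs; the gripper's body (76 mm by 85 mm) begins 54 mm behind the grasp point. The pads swing forward as they close: fully open they stand 13 mm farther back than shut.
Start: joints at [-68.795, 40.479, -1.581, 85.061, 1.261, 54.483, -4.326], TCP at [0.23, 0.527, 0.231] pointing down, gripper open.
Joint ranges: [-155.06, 155.06], [-18.47, 123.98], [-90, 86.84], [0, 140.48], [-83.41, 263.41], [0, 116], [-161.91, 161.91]. Speed limits (degrees/s): [108.29, 108.29, 147.25, 147.25, 172.46, 172.46, 172.46].

## Interface

Orientations are given as [roll, pitch, yaw] about the fixed x, y, z axes, in that order (R = Rz(yaw) Ry(pitch) Rx(roll)).
In Python, from bench import r gives the robot as it stands.
- The arm moves only by the shell command python3 -m jog 'ROWS' [FORCE]. ROWS is JSON, a list of rows, each an object with "offset": the shift along the tool's x, y, z in mm, a list of three; "turn": the turn, a rotation vector about the tool's x, y, z in rad, a list of three; "fingers": the opening, from 0 (shut) to 1 (fully open). In form: [{"offset": [x, y, z], "turn": [rx, ry, rz], "fingers": fingers}, ...]. A call has 1 to 5 rows; each row is the pose to reach, as a shift and turn from the pose commanded when the call began, along the tool's axes at that moment; what a row does not reach only later rows make up. A row lasts 1/8 s, in which the tool goes at most 62.5 mm and 10.7 degrees, less where a joint would pass 70% of its speed; a pose out of reach is approached as far as the arm can. A call with a gripper value outside its range is refused whole. The fingers move at their own pace and stop on an object; FORCE is the grip in N (left out, the last holds). Time passes only in rows, so rows that repeat a pose let the fingers close. It gives the time, the measured TCP pose, the force, the opening and the grip force at its end, in the units of the state.
- r.get_state(): the state, without advancing time (a new reading comes with each control period).
- r.read_camera(name): name is "scene" or "top"; returns a dict with "frame" (420x560x3 uint8, red, green, blue), "intrinsics" (3x3 intrinsics, pixels), "extrinsics" (4x4, takes a point from world to camera coordinates). Camera axes: x right, y down, z forward; pixel columns grow to the right and rows downward; lengths in m; the calibration is good to about 2 mm. A picture is of the moment at which its call begins. There is no depth.
- r.sign_off(): hands the job in; it is judged then, once.
Trained networks look in a picture, given as the dict that the camera call returned (one of the last four; its "shot" number tells which), for a name from the list of things; names that differ only in an ending like _2 or _b are one class to them, and where a whole thing is asked for, a point or a joint stands for the part that bears it (a point fixed in the world has none). Each returns a list of dicts, best first, with "confidence" (0 to 1); they miss things now and then, are a little off and sometimes report something else, mostly with a low value. They report only what shows in the picture. A call takes as long as a camera call. They do not tell look-alikes from the thing itself.
- r.regions_of(picture, label): "pixels" (420x560 bool, what is visible of it) and "point" ([column, row] in pixels, amid what is visible of it).
The state is a dict: "time_s": time; "joint_positions": joint angles; "joint_velocities": joint speeds; "joint_torque": joint torques, N m; "tool_pos": TCP position; "orientation": TCP orientation; "ft_force": force on the tool from outside, world axes, zero at the start; "moment": the same for the moment, N m; "finger_gap": finger opening in m; "grasp_force": force on a finger pad.
Only numpy, scipy, OpenCV 4.12 (cv2) and the standard library are available. Lean on these libraries where they do the work, as an engineer would, in place of code of your own. Each camera call takes 0.05 s, during which the arm holds its last target. There are 200 camera calls.

## Working session

There is one attempt and no reset: what is moved stays moved. The work goes in short steps, Python scripts to look and compute and a shell command to move; the robot and the scene stay as the last step left them, time stands still between calls to the robot, and variables do not carry over. Pictures are saved under pics/ and viewed, at most 10 in all, crops included, and the job is handed in when it is done.

```bash
ls; mkdir -p pics; python3 - <<'E'
from bench import r
import cv2,numpy as np
for n in("scene","top"):
    p=r.read_camera(n); cv2.imwrite(f"pics/{n}0.png",p["frame"][:,:,::-1])
    print(n,p["intrinsics"].tolist(),np.round(p["extrinsics"],4).tolist())
    for l in("shoe","latch_grip","latch_arm","dock","glue","tape","offcut","index_mark"):
        try: print(l,[(round(d["confidence"],2),d["point"],int(d["pixels"].sum())) for d in r.regions_of(p,l)])
        except Exception as e: print(l,e)
print(r.get_state(), r.hold_point_z)
E
```

```text
pics
scene [[477.13368666739444, 0.0, 272.9664000987745], [0.0, 477.13368666739444, 198.71457236177292], [0.0, 0.0, 1.0]] [[0.6582, 0.7528, 0.0037, -0.3103], [0.4453, -0.3854, -0.8082, -0.1202], [-0.607, 0.5336, -0.5889, 1.8247], [0.0, 0.0, 0.0, 1.0]]
shoe [(0.74, [155.0, 219.9], 1055), (0.71, [157.5, 270.2], 557), (0.62, [270.5, 223.9], 243), (0.6, [281.3, 165.6], 1140)]
latch_grip [(0.82, [307.0, 225.8], 285)]
latch_arm [(0.6, [306.7, 227.3], 254), (0.32, [272.6, 253.7], 8692)]
dock [(0.87, [272.2, 253.2], 8516)]
glue [(0.61, [374.3, 177.9], 604), (0.17, [306.5, 227.2], 270)]
tape [(0.6, [159.0, 269.6], 515)]
offcut [(0.97, [186.9, 304.1], 893)]
index_mark [(0.55, [309.7, 237.3], 219)]
top [[534.3657555679538, 0.0, 276.08452286994697], [0.0, 534.3657555679538, 211.8443732480529], [0.0, 0.0, 1.0]] [[-0.025, -0.9997, -0.0016, 0.0181], [-0.9963, 0.0251, -0.0825, 0.4429], [0.0825, -0.0005, -0.9966, 1.6398], [0.0, 0.0, 0.0, 1.0]]
shoe [(0.88, [206.2, 265.9], 1478), (0.73, [306.0, 174.1], 516), (0.66, [369.9, 282.3], 805)]
latch_grip [(0.54, [287.7, 145.5], 275)]
latch_arm [(0.69, [280.0
[... 319 characters left out ...]
': array([-68.79483022,  40.4767673 ,  -1.58286778,  85.06385586,
         1.25969127,  54.48083714,  -4.32537964]), 'joint_velocities': array([-0.01479251,  0.03567645, -0.04445077, -0.00927761, -0.07936968,
       -0.03747204, -0.06867673]), 'joint_torque': array([-5.08909816e-04, -8.83053303e+01,  1.23445060e+00, -2.36379129e+01,
        1.71945890e-02,  2.16635046e-03,  2.77609240e-05]), 'tool_pos': array([0.23011796, 0.5269068 , 0.23128436]), 'orientation': array([-1.79995759e+02, -1.90293007e-03,  1.56405620e+02]), 'ft_force': array([0.26873641, 0.33918424, 0.66392046]), 'moment': array([0.037436  , 0.01594595, 0.01998875]), 'grasp_force': 0.0, 'finger_gap': 0.08539053559976412} 0.0187
```

View pics/scene0.png

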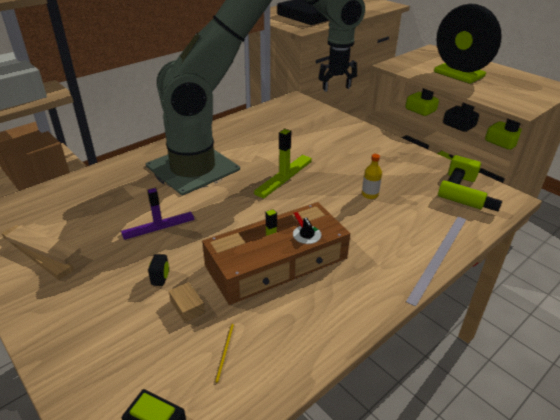

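View pics/top0.png

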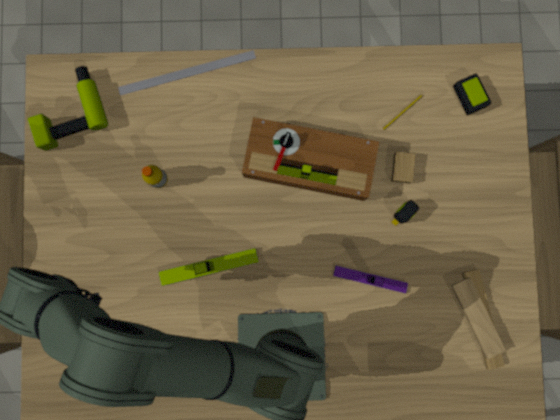

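Three T-shaped things (top picture): lime on the bench at (206,266), purple at (370,280), and lime in the dock at (306,174). The purple one is excluded, and of the two lime ones the smaller, in the dock, is meant. I'll confirm in a crop.

```bash
cat > h.py <<'E'
import numpy as np,cv2
from bench import r
def back(p,uv,z):
    K=np.array(p["intrinsics"]);E=np.array(p["extrinsics"]);R,t=E[:3,:3],E[:3,3]
    d=R.T@np.linalg.solve(K,[uv[0],uv[1],1]);c=-R.T@t
    return c+d*(z-c[2])/d[2]
def proj(p,X):
    K=np.array(p["intrinsics"]);E=np.array(p["extrinsics"])
    q=(E[:3,:3]@np.atleast_2d(X).T+E[:3,3:]);q=K@q;return (q[:2]/q[2]).T
E
python3 - <<'E'
from h import *
p=r.read_camera("top")
a=cv2.resize(p["frame"][105:210,235:390,::-1],None,fx=5,fy=5,interpolation=cv2.INTER_CUBIC)
cv2.imwrite("pics/crop1.png",a)
p=r.read_camera("scene")
a=cv2.resize(p["frame"][200:300,195:355,::-1],None,fx=5,fy=5,interpolation=cv2.INTER_CUBIC)
cv2.imwrite("pics/crop2.png",a)
E
```

```text
(no output)
```

View pics/crop1.png

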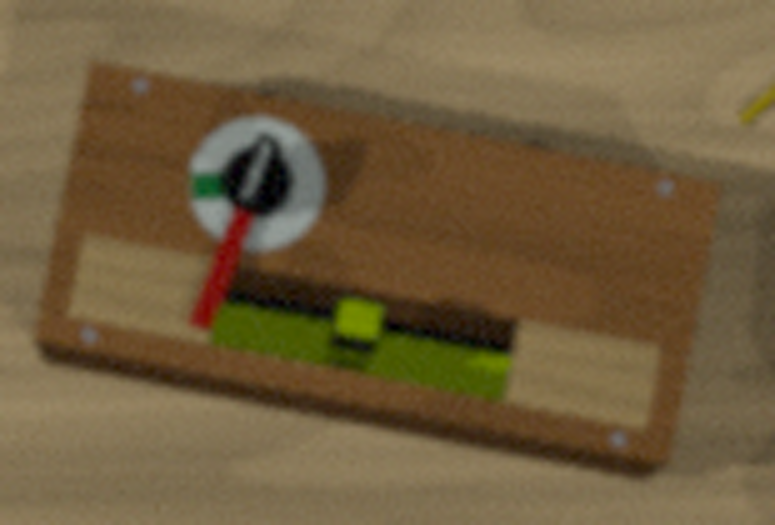

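View pics/crop2.png

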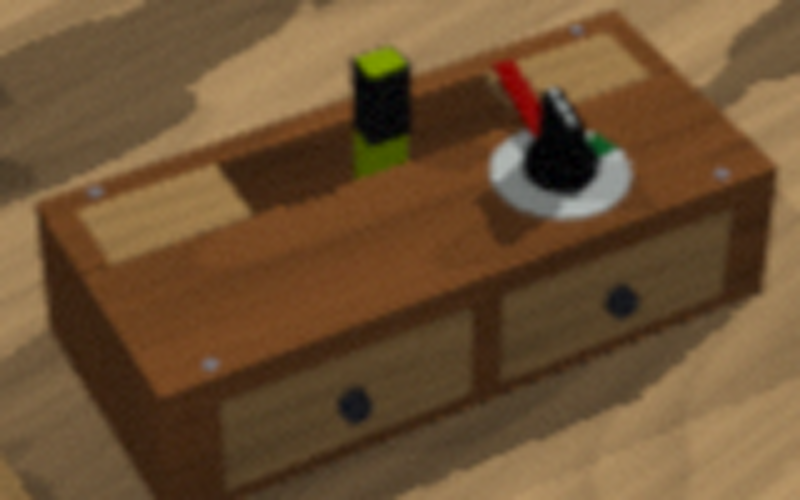

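Crop 1 shows the lime T-shoe in the dock slot, with its post top at (358,320). The red arm runs from (245,215) to (203,325), the dial centre is at (258,183), the green mark at (207,186), and the dock corners are visible. Crop 2 shows the same things. The dock's shoe is confirmed as the one meant.

```bash
python3 - <<'E'
from h import *
from scipy.optimize import least_squares
t=r.read_camera("top");s=r.read_camera("scene")
c1=lambda x,y:np.array([(x+.5)/5-.5+235,(y+.5)/5-.5+105])
c2=lambda x,y:np.array([(x+.5)/5-.5+195,(y+.5)/5-.5+200])
m=[(.130,.193),(.130,-.193),(-.043,-.193),(-.043,.193)]
T=[c1(92,65),c1(718,183),c1(660,460),c1(40,340)]
S=[c2(775,168),c2(165,395),c2(40,205),c2(615,12)]
def W(q,a,z): 
    c,sn=np.cos(q[2]),np.sin(q[2]);return np.array([q[0]+c*a[0]-sn*a[1],q[1]+sn*a[0]+c*a[1],z])
def f(q): return np.concatenate([(proj(p,W(q,a,.097))[0]-u) for p,L in((t,T),(s,S)) for a,u in zip(m,L)])
o=least_squares(f,[.6,0,0],loss="soft_l1");q=o.x;print("dock",q,np.degrees(q[2]),np.round(f(q).reshape(-1,2),1).tolist())
axis=W(q,(.075,.08),.099);print("axis",axis,"px",(proj(t,axis)[0]-[235,105])*5,(proj(s,axis)[0]-[195,200])*5)
print("axis meas",back(t,c1(258,183),.099),back(s,c2(561,173),.099))
def rel(P): # dock frame
    d=P[:2]-q[:2];c,sn=np.cos(q[2]),np.sin(q[2]);return np.array([c*d[0]+sn*d[1],-sn*d[0]+c*d[1]])
A=np.array([.075,.08])
for n,P in(("mark t",back(t,c1(207,186),.099)),("mark s",back(s,c2(603,143),.099)),("arm t",back(t,c1(203,325),.108)),("arm s",back(s,c2(508,65),.108))):
    d=rel(P)-A;print(n,d,"cw angle from -x",-np.arctan2(-d[1],-d[0]),np.linalg.norm(d))
for n,P in(("post top t",back(t,c1(359,318),.152)),("post s",back(s,c2(381,63),.152))): print(n,P,rel(P))
b=[back(t,c1(264,147),.143),back(t,c1(252,190),.143)];print("line",rel(b[0]),rel(b[1]),b)
for l in("glue","tape","offcut"):
    for p in(t,s):
        d=r.regions_of(p,l)[0];print(l,d["confidence"],back(p,d["point"],.04))
E
```

```text
dock [ 0.55705499 -0.08846764 -0.21758256] -12.466562158837943 [[-1.0, -1.2], [0.6, -0.6], [1.9, 0.6], [-1.9, -0.1], [0.9, -0.7], [-0.5, 0.6], [-0.9, -0.7], [-0.1, -1.0]]
axis [ 0.64755623 -0.0265441   0.099     ] px [252.81082963 180.47346956] [558.88379666 166.24223752]
axis meas [ 0.64718927 -0.02843825  0.099     ] [ 0.65058697 -0.029424    0.099     ]
mark t [-0.0075463   0.02759943] cw angle from -x 1.3038973941681924 0.02861249653866672
mark s [-0.00754551  0.03333645] cw angle from -x 1.3482028280473217 0.03417972067063789
arm t [-0.09166516  0.01358888] cw angle from -x 0.14717286563988916 0.09266692781893872
arm s [-0.08695022  0.0166951 ] cw angle from -x 0.1896988905249247 0.08853850468193737
post top t [ 0.55561128 -0.08310038  0.152     ] [-0.00256829  0.00492906]
post s [ 0.55820566 -0.08477124  0.152     ] [0.0003256  0.00385764]
line [0.08700614 0.07760804] [0.0608078  0.07963543] [array([ 0.65876295, -0.03147143,  0.143     ]), array([ 0.63361996, -0.02383641,  0.143     ])]
glue 0.71 [0.56210979 0.37586226 0.04      ]
glue 0.56 [0.53148657 0.41838702 0.04      ]
tape 0.56 [ 0.42828212 -0.39683264  0.04      ]
tape 0.8 [ 0.43798973 -0.40181606  0.04      ]
offcut 0.65 [ 0.57580749 -0.38749369  0.04      ]Traceback (most recent call last):
  File "<stdin>", line 24, in <module>
IndexError: list index out of range
```

```bash
cat >> h.py <<'E'
from scipy.spatial.transform import Rotation as Ro
def to(pos=None,rpy=None):
    s=r.get_state();R=Ro.from_euler("xyz",s["orientation"],degrees=True)
    print("t",round(s["time_s"],2),"pos",np.round(s["tool_pos"],4),"rpy",np.round(s["orientation"],1),"gap",round(s["finger_gap"],4),"F",np.round(s["ft_force"],1),"q",np.round(s["joint_positions"],0))
    if pos is not None: print("offset mm",np.round(R.inv().apply(np.array(pos)-s["tool_pos"])*1000,1))
    if rpy is not None: print("turn",np.round((R.inv()*Ro.from_euler("xyz",rpy,degrees=True)).as_rotvec(),3))
E
python3 -m jog '[{"offset":[-606,-341,0],"turn":[0,0,0],"fingers":1},{"offset":[-606,-341,0],"turn":[0,0,0],"fingers":1},{"offset":[-606,-341,0],"turn":[0,0,0],"fingers":1},{"offset":[-606,-341,0],"turn":[0,0,0],"fingers":1},{"offset":[-606,-341,0],"turn":[0,0,0],"fingers":1}]' 60
python3 -c "
from h import *
to([.649,-.028,.231],[180,0,157.2])"
```

```text
time_s: 2.02
tool_pos: [0.4194, 0.2758, 0.2315]
orientation: [180.0, 0.0, 156.4]
ft_force: [1.3, 1.0, -0.4]
finger_gap: 0.0853
grasp_force: 0.0
t 2.02 pos [0.4194 0.2758 0.2315] rpy [180.    0.  156.4] gap 0.0853 F [ 1.3  1.  -0.4] q [-34.  34.  -5. 100.   4.  46.  26.]
offset mm [-332.  -186.6    0.5]
turn [ 0.     0.    -0.014]
```

```bash
python3 -m jog '[{"offset":[-330,-186,0],"turn":[0,0,0],"fingers":1},{"offset":[-330,-186,0],"turn":[0,0,0],"fingers":1},{"offset":[-330,-186,0],"turn":[0,0,0],"fingers":1},{"offset":[-330,-186,0],"turn":[0,0,0],"fingers":1},{"offset":[-330,-186,0],"turn":[0,0,0],"fingers":1}]' >/dev/null
python3 -m jog '[{"offset":[-20,-12,0],"turn":[0,0,0],"fingers":1},{"offset":[-20,-12,0],"turn":[0,0,0],"fingers":1}]' > /dev/null
python3 -c "
from h import *
to([.649,-.028,.19],[180,0,157.2])
for n in('top','scene'):
    p=r.read_camera(n);u=proj(p,np.array([[.649,-.028,.1]]))[0].astype(int);print(u)
    a=p['frame'][u[1]-50:u[1]+40,u[0]-60:u[0]+60,::-1]
    cv2.imwrite('pics/k_'+n+'.png',cv2.resize(a,None,fx=4,fy=4))
a=np.hstack([cv2.imread('pics/k_top.png')[:,:400],cv2.imread('pics/k_scene.png')[:,:400]]);cv2.imwrite('pics/k.png',a)
"
```

```text
t 2.9 pos [0.6203 0.0072 0.2308] rpy [-180.    -0.   156.3] gap 0.0853 F [ 0.7  0.7 -0.3] q [-0. 45. -7. 75.  6. 61. 58.]
offset mm [-40.5 -20.7  40.8]
turn [-0.001 -0.    -0.016]
[286 140]
[306 233]
```

```bash
python3 -m jog '[{"offset":[-40,-21,0],"turn":[0,0,-0.015],"fingers":1},{"offset":[-40,-21,40],"turn":[0,0,-0.015],"fingers":1},{"offset":[-40,-21,60],"turn":[0,0,-0.015],"fingers":1},{"offset":[-40,-21,60],"turn":[0,0,-0.015],"fingers":1}]'
python3 -c "
from h import *
to([.649,-.028,.117],[180,0,157.2])
p=r.read_camera('scene')
cv2.imwrite('pics/k2.png',cv2.resize(p['frame'][150:270,220:380,::-1],None,fx=5,fy=5,interpolation=cv2.INTER_CUBIC))
g=r.get_state()['tool_pos'];print((proj(p,np.array([g,[.649,-.028,.143],[.649,-.028,.099]]))-[220,150])*5)
"
```

```text
time_s: 3.5
tool_pos: [0.6475, -0.0251, 0.1706]
orientation: [-180.0, -0.1, 157.4]
ft_force: [0.2, 0.3, 0.4]
finger_gap: 0.0853
grasp_force: 0.0
t 3.5 pos [ 0.6475 -0.0251  0.1706] rpy [-1.800e+02 -1.000e-01  1.574e+02] gap 0.0853 F [0.2 0.3 0.4] q [ 3. 51. -7. 72.  7. 57. 62.]
offset mm [-2.6 -2.  53.6]
turn [-0.001 -0.002  0.003]
[[442.08132497 314.7431619 ]
 [437.41638273 358.26562171]
 [433.83354568 418.56841699]]
```

View pics/k2.png

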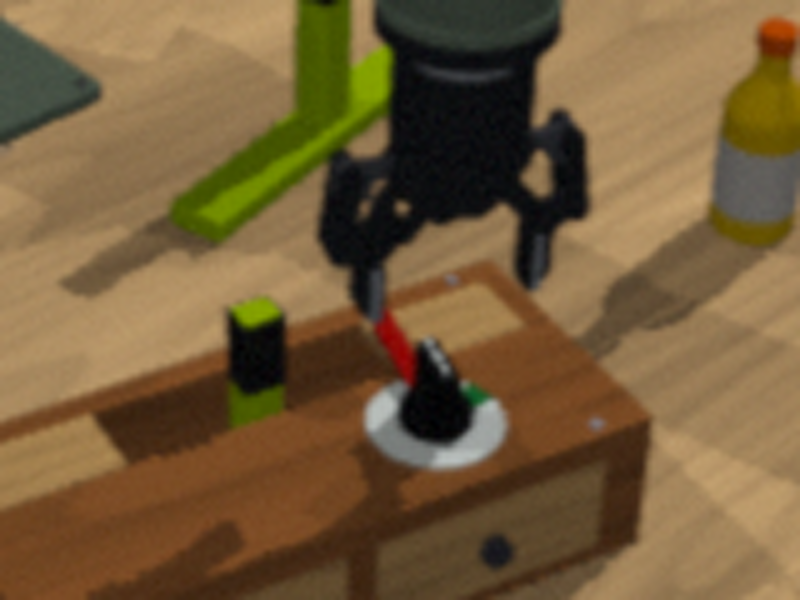

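The picture shows the open gripper straddling the knob (bar top at about (440,360), dial centre (436,422)), which matches the predicted axis pixels. I'll descend and close.

```bash
python3 -m jog '[{"offset":[-3,-2,20],"turn":[0,0,0],"fingers":1},{"offset":[-3,-2,40],"turn":[0,0,0],"fingers":1},{"offset":[-3,-2,54],"turn":[0,0,0],"fingers":1},{"offset":[-3,-2,54],"turn":[0,0,0],"fingers":0.6},{"offset":[-3,-2,54],"turn":[0,0,0],"fingers":0}]' 40
python3 -m jog '[{"offset":[0,0,0],"turn":[0,0,0],"fingers":0},{"offset":[0,0,0],"turn":[0,0,0],"fingers":0},{"offset":[0,0,0],"turn":[0,0,0],"fingers":0},{"offset":[0,0,0],"turn":[0,0,0],"fingers":0}]'
python3 -c "
from h import *
to(None,[180,0,95])"
```

```text
time_s: 4.18
tool_pos: [0.6506, -0.0293, 0.1183]
orientation: [180.0, 0.1, 157.3]
ft_force: [0.7, -0.1, -0.2]
finger_gap: 0.0518
grasp_force: 0.0
time_s: 4.68
tool_pos: [0.6499, -0.0308, 0.118]
orientation: [-179.9, 0.0, 157.2]
ft_force: [-5.3, -6.9, 9.7]
finger_gap: 0.013
grasp_force: 42.3
t 4.67 pos [ 0.6499 -0.0308  0.118 ] rpy [-179.9    0.   157.2] gap 0.013 F [-5.3 -6.9  9.7] q [ 3. 55. -7. 75.  8. 51. 61.]
turn [-1.000e-03  1.000e-03  1.086e+00]
```

```bash
python3 -m jog '[{"offset":[0,-2,0],"turn":[0,0,0.15],"fingers":0},{"offset":[0,-2,0],"turn":[0,0,0.3],"fingers":0},{"offset":[0,-2,0],"turn":[0,0,0.45],"fingers":0},{"offset":[0,-2,0],"turn":[0,0,0.6],"fingers":0},{"offset":[0,-2,0],"turn":[0,0,0.75],"fingers":0}]' 60
python3 -m jog '[{"offset":[0,0,0],"turn":[0,0,0.15],"fingers":0},{"offset":[0,0,0],"turn":[0,0,0.3],"fingers":0},{"offset":[0,0,0],"turn":[0,0,0.34],"fingers":0},{"offset":[0,0,0],"turn":[0,0,0.34],"fingers":0},{"offset":[0,0,0],"turn":[0,0,0.34],"fingers":0}]'
python3 -c "
from h import *
to()
for n in('top','scene'):
    p=r.read_camera(n);u=np.round(proj(p,np.array([[.650,-.03,.1]]))[0]).astype(int);print(u)
    cv2.imwrite('pics/m_'+n+'.png',cv2.resize(p['frame'][u[1]-30:u[1]+30,u[0]-40:u[0]+40,::-1],None,fx=10,fy=10,interpolation=cv2.INTER_CUBIC)[:,:])
"
```

```text
time_s: 5.3
tool_pos: [0.6485, -0.0325, 0.118]
orientation: [-179.9, 0.0, 114.0]
ft_force: [-14.8, -6.5, 13.1]
finger_gap: 0.0126
grasp_force: 63.3
time_s: 5.92
tool_pos: [0.6475, -0.0328, 0.118]
orientation: [-179.8, 0.1, 94.7]
ft_force: [-19.2, -6.3, 18.0]
finger_gap: 0.0127
grasp_force: 64.0
t 5.92 pos [ 0.6475 -0.0328  0.118 ] rpy [-1.798e+02  1.000e-01  9.470e+01] gap 0.0127 F [-19.2  -6.3  18. ] q [ -4.  55.  10.  75. -11.  51.  13.]
[287 140]
[307 234]
```

View pics/m_scene.png

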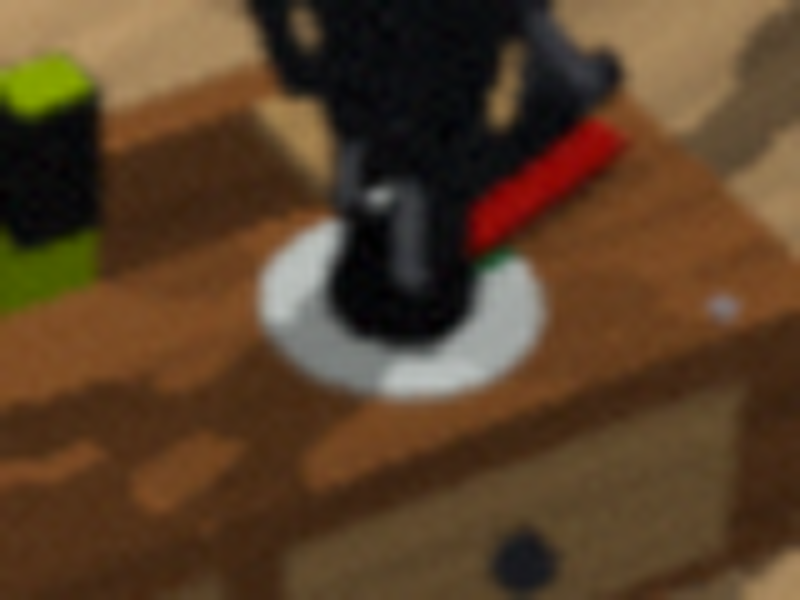

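The red arm lies over the mark, with a green sliver showing at (495,258). I'll release, lift, and measure without the gripper in the way.

```bash
python3 -m jog '[{"offset":[0,0,0],"turn":[0,0,0],"fingers":0.5},{"offset":[0,0,0],"turn":[0,0,0],"fingers":1},{"offset":[0,0,0],"turn":[0,0,0],"fingers":1},{"offset":[0,0,0],"turn":[0,0,0],"fingers":1},{"offset":[0,0,-20],"turn":[0,0,0],"fingers":1}]' 60
python3 -m jog '[{"offset":[0,0,-60],"turn":[0,0,0],"fingers":1},{"offset":[0,0,-110],"turn":[0,0,0.1],"fingers":1},{"offset":[0,0,-110],"turn":[0,0,0.2],"fingers":1},{"offset":[0,0,-110],"turn":[0,0,0.3],"fingers":1}]'
python3 -c "
from h import *
to([.557,-.084,.22],[180,0,77.5])
"
```

```text
time_s: 6.65
tool_pos: [0.6488, -0.0312, 0.1364]
orientation: [-179.9, -0.0, 94.8]
ft_force: [-0.2, 0.3, 0.2]
finger_gap: 0.0855
grasp_force: 0.0
time_s: 7.15
tool_pos: [0.6495, -0.0311, 0.2478]
orientation: [180.0, -0.0, 77.4]
ft_force: [0.6, 0.2, 0.5]
finger_gap: 0.0852
grasp_force: 0.0
t 7.15 pos [ 0.6495 -0.0311  0.2478] rpy [180.   -0.   77.4] gap 0.0852 F [0.6 0.2 0.5] q [ -7.  48.  17.  66. -13.  68.  -3.]
offset mm [-71.7 -78.8  27.7]
turn [ 0.001 -0.    -0.001]
```

```bash
python3 -m jog '[{"offset":[-72,-79,0],"turn":[0,0,0],"fingers":1},{"offset":[-72,-79,0],"turn":[0,0,0],"fingers":1},{"offset":[-72,-79,25],"turn":[0,0,0],"fingers":1},{"offset":[-72,-79,25],"turn":[0,0,0],"fingers":1}]'
python3 - <<'E'
from h import *
to([.557,-.084,.115],[180,0,77.5])
A=[]
for n in('top','scene'):
    p=r.read_camera(n);u=np.round(proj(p,np.array([[.60,-.04,.1]]))[0]).astype(int);print(u)
    A.append(cv2.resize(p['frame'][u[1]-50:u[1]+50,u[0]-40:u[0]+40,::-1],None,fx=5,fy=5,interpolation=cv2.INTER_CUBIC))
    f=p['frame'].astype(int);R,G,B=f[...,0],f[...,1],f[...,2]
    red=(R>110)&(G<60)&(B<70);yy,xx=np.nonzero(red);ok=(abs(xx-u[0])<50)&(abs(yy-u[1])<50);pts=np.stack([xx[ok],yy[ok]],1)
    print(n,"red n",len(pts))
    # arm top z .108 ; fit line
    W=np.array([back(p,q,.110)[:2] for q in pts])
    vx,vy,x0,y0=cv2.fitLine(W.astype(np.float32),cv2.DIST_L2,0,.001,.001).ravel()
    print("dir deg",np.degrees(np.arctan2(vy,vx))%180,"mean",W.mean(0),"ang axis->mean",[np.degrees(np.arctan2(*(W.mean(0)-a)[::-1])) for a in((.649,-.030),(.650,-.028))])
cv2.imwrite('pics/n.png',np.hstack(A))
E
```

```text
time_s: 7.65
tool_pos: [0.5564, -0.0844, 0.2216]
orientation: [-179.9, -0.0, 77.6]
ft_force: [0.7, 0.7, 0.9]
finger_gap: 0.0854
grasp_force: 0.0
t 7.65 pos [ 0.5564 -0.0844  0.2216] rpy [-179.9   -0.    77.6] gap 0.0854 F [0.7 0.7 0.9] q [ -2.  41.  16.  89. -13.  52.   5.]
offset mm [  0.5   0.7 106.6]
turn [-0.002 -0.     0.002]
[291 157]
top red n 52
dir deg 96.61353 mean [0.64079687 0.04306337] ang axis->mean [np.float64(96.4060084698427), np.float64(97.37907321185791)]
[292 227]
scene red n 67
dir deg 94.71345 mean [0.64376662 0.03567016] ang axis->mean [np.float64(94.55638057158473), np.float64(95.59150245516354)]
```

View pics/n.png

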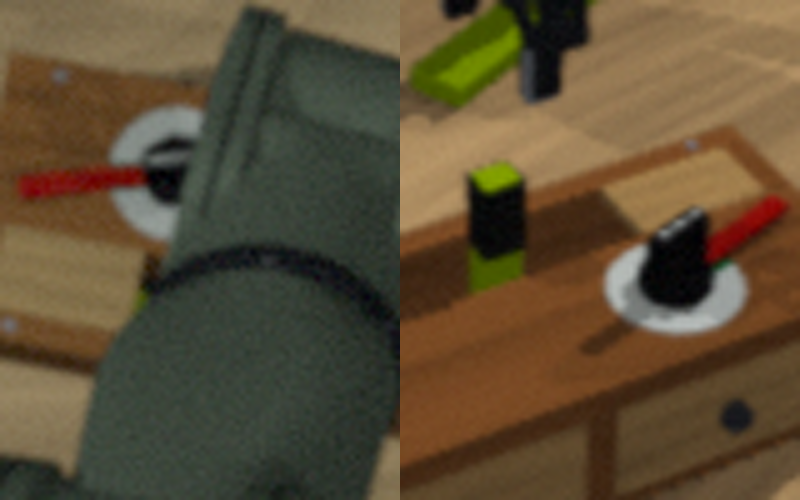

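Both views show the arm clear of the slot, at a bearing of about 95°. I'll work out the mark's bearing more precisely from the first pictures, without using robot time.

```bash
python3 - <<'E'
from h import *
from scipy.optimize import least_squares
for n,uc in(("top",(286.5,141.5)),("scene",(307,234.5))):
    p=r.read_camera(n);f=cv2.imread(f"pics/{n}0.png")[:,:,::-1].astype(int);R,G,B=f[...,0],f[...,1],f[...,2]
    yy,xx=np.mgrid[:420,:560];near=(abs(xx-uc[0])<20)&(abs(yy-uc[1])<17)
    sat=f.max(2)-f.min(2)
    dial=near&(sat<40)&(f.min(2)>95);g=near&(G-R>25)&(G-B>0)
    full=cv2.convexHull(np.argwhere(dial|g)[:,::-1].astype(np.float32)).reshape(-1,2)
    W=np.array([back(p,q,.100)[:2] for q in full])
    o=least_squares(lambda v:np.hypot(*(W-v[:2]).T)-v[2],[.649,-.029,.04],loss="soft_l1",f_scale=.001).x
    w=np.maximum(G-R,0)*cv2.dilate(g.astype(np.uint8),np.ones((3,3)))
    c=np.array([(xx*w).sum(),(yy*w).sum()])/w.sum();m=back(p,c,.100)[:2]
    print(n,"axis,rad",np.round(o,4),"n",len(W),g.sum(),"mark",np.round(m,4),[round(float(np.degrees(np.arctan2(*(m-a)[::-1]))),1) for a in(o[:2],np.array((.649,-.030)))],np.hypot(*(m-o[:2])))
E
```

```text
top axis,rad [ 0.6469 -0.0275  0.0399] n 19 28 mark [0.6457 0.0011] [92.5, 96.1] 0.02860977120456042
scene axis,rad [ 0.6479 -0.0275  0.0412] n 14 14 mark [0.6491 0.0033] [87.7, 89.8] 0.030867483247194377
```

```bash
cat > fit.py <<'E'
from h import *
from scipy.optimize import minimize
def hull(img,p,P,col,o,S):
    q=(proj(p,P)+.5-o)*S;h=cv2.convexHull(q.astype(np.float32));cv2.fillConvexPoly(img,h.astype(np.int32),col,cv2.LINE_8)
def box(ax,th,x0,x1,w,z0,z1):
    c,s=np.cos(th),np.sin(th);return np.array([[ax[0]+c*x-s*y,ax[1]+s*x+c*y,z] for x in(x0,x1) for y in(-w/2,w/2) for z in(z0,z1)])
def circ(ax,rad,zs):
    a=np.linspace(0,2*np.pi,40);return np.array([[ax[0]+rad*np.cos(t),ax[1]+rad*np.sin(t),z] for t in a for z in zs])
def render(p,ax,fm,fa,o,w,h):
    S=8;im=np.zeros((h*S,w*S,3),np.uint8);im[:]=(120,70,40)
    hull(im,p,circ(ax,.04,(.099,)),(175,175,175),o,S)
    hull(im,p,box(ax,fm,.0215,.0385,.021,.099,.099) if MODE else box(ax,fm,.0195,.0405,.017,.099,.099),(10,110,50),o,S)
    hull(im,p,box(ax,fa,.0,.095,.014,.102,.108),(190,15,15),o,S)
    hull(im,p,circ(ax,.022,(.099,.109)),(12,12,12),o,S)
    hull(im,p,box(ax,fa,-.021,.021,.014,.109,.143),(12,12,12),o,S)
    return cv2.GaussianBlur(cv2.resize(im,(w,h),interpolation=cv2.INTER_AREA).astype(float),(0,0),.6)
def ch(f): f=f.astype(float);return f[...,1]-f[...,0]      # greenness
def run(n,f,p,x0,hide=None):
    u=np.round(proj(p,[.648,-.01,.1])[0]).astype(int);w,h=50,44;o=u-[25,22]
    ob=f[o[1]:o[1]+h,o[0]:o[0]+w].astype(float);ob=cv2.GaussianBlur(ob,(0,0),.3)
    m=np.ones((h,w))
    if hide: m[:,hide-o[0]:]=0
    def L(v):
        d=np.clip(render(p,v[:2]/1000,np.radians(v[2]),np.radians(v[3]),o,w,h),0,255)-ob
        # limit to neighbourhood of dial/arm
        return (m*np.abs(np.clip(ch(d+ob),-90,60)-np.clip(ch(ob),-90,60))).sum()+.3*(m*np.minimum(np.abs(d[...,2]),60)).sum()
    best=min((minimize(L,np.array(x0)+[0,0,dm,0],method="Nelder-Mead",options=dict(initial_simplex=np.array(x0)+[0,0,dm,0]+np.vstack([np.zeros(4),np.diag([3,3,6,6])]),maxiter=250)) for dm in(-6,0,6)),key=lambda o:o.fun)
    print(n,MODE,np.round(best.x,1),round(best.fun))
P={n:r.read_camera(n) for n in("top","scene")}
for MODE in(0,1):
    for n in P: run(n+" start",cv2.imread(f"pics/{n}0.png")[:,:,::-1],P[n],(648,-28,92,157))
    run("scene now",P["scene"]["frame"],P["scene"],(648,-28,92,95)); 
    run("top now",P["top"]["frame"],P["top"],(648,-28,92,95),hide=287)
E
python3 fit.py
```

```text
top start 0 [647.6 -28.   92.8 159.6] 54071
scene start 0 [649.2 -28.8  95.  154.2] 36601
scene now 0 [648.8 -29.4  92.9  97.7] 36497
top now 0 [646.8 -25.9  91.7  94. ] 35871
top start 1 [647.5 -27.8  93.6 159.3] 54340
scene start 1 [649.2 -28.8  98.2 154.1] 36641
scene now 1 [649.  -29.3  97.7  96.9] 36507
top now 1 [646.7 -25.5  89.5  93.5] 35743
```

The mark is at about 93–95° and the arm at about 95–96°, well inside the 0.12 rad tolerance. Next I'll grip the shoe post.

```bash
python3 -m jog '[{"offset":[0,0,40],"turn":[0,0,0],"fingers":1},{"offset":[0,0,80],"turn":[0,0,0],"fingers":1},{"offset":[0,0,110],"turn":[0,0,0],"fingers":1},{"offset":[0,0,110],"turn":[0,0,0],"fingers":1},{"offset":[0,0,110],"turn":[0,0,0],"fingers":0}]' 70
python3 -m jog '[{"offset":[0,0,0],"turn":[0,0,0],"fingers":0},{"offset":[0,0,0],"turn":[0,0,0],"fingers":0},{"offset":[0,0,0],"turn":[0,0,0],"fingers":0},{"offset":[0,0,0],"turn":[0,0,0],"fingers":0},{"offset":[0,0,0],"turn":[0,0,0],"fingers":0}]'
python3 -c "
from h import *
to()"
```

```text
time_s: 8.57
tool_pos: [0.5574, -0.0847, 0.1136]
orientation: [179.9, 0.0, 77.6]
ft_force: [0.3, -0.0, -0.2]
finger_gap: 0.0702
grasp_force: 0.0
time_s: 9.2
tool_pos: [0.5566, -0.0846, 0.1129]
orientation: [-180.0, -0.0, 77.6]
ft_force: [-4.3, 0.9, 10.8]
finger_gap: 0.0215
grasp_force: 69.1
t 9.2 pos [ 0.5566 -0.0846  0.1129] rpy [-180.    -0.    77.6] gap 0.0215 F [-4.3  0.9 10.8] q [ -1.  50.  12.  95. -16.  37.   7.]
```

```bash
python3 -m jog '[{"offset":[0,0,-2],"turn":[0,0,0],"fingers":0},{"offset":[0,0,-5],"turn":[0,0,0],"fingers":0},{"offset":[-13,0,-5],"turn":[0,0,0],"fingers":0},{"offset":[-27,0,-5],"turn":[0,0,0],"fingers":0},{"offset":[-40,0,-5],"turn":[0,0,0],"fingers":0}]' 80
python3 -m jog '[{"offset":[0,0,0],"turn":[0,0,0],"fingers":0},{"offset":[0,0,0],"turn":[0,0,0],"fingers":0}]'
python3 -c "
from h import *
to()"
```

```text
time_s: 9.82
tool_pos: [0.5478, -0.1253, 0.1173]
orientation: [-180.0, 0.0, 77.6]
ft_force: [0.1, 0.4, -3.9]
finger_gap: 0.0213
grasp_force: 78.1
time_s: 10.07
tool_pos: [0.5483, -0.1234, 0.1173]
orientation: [-180.0, -0.0, 77.6]
ft_force: [-0.7, 0.7, -3.1]
finger_gap: 0.0212
grasp_force: 78.1
t 10.07 pos [ 0.5483 -0.1234  0.1173] rpy [-180.    -0.    77.6] gap 0.0212 F [-0.7  0.7 -3.1] q [  3.  49.  12.  95. -15.  37.  11.]
```

```bash
python3 -m jog '[{"offset":[-7,0,-8],"turn":[0,0.065,0],"fingers":0},{"offset":[-14,0,-15],"turn":[0,0.131,0],"fingers":0},{"offset":[-20,0,-23],"turn":[0,0.196,0],"fingers":0},{"offset":[-27,0,-30],"turn":[0,0.262,0],"fingers":0},{"offset":[-27,0,-30],"turn":[0,0.262,0],"fingers":0}]'
python3 -c "
from h import *
to([.5483-.0525*.215,-.1234-.0525*.977,.165])"
```

```text
time_s: 10.7
tool_pos: [0.5423, -0.1514, 0.1474]
orientation: [180.0, -15.0, 77.5]
ft_force: [0.2, -0.4, -3.5]
finger_gap: 0.0211
grasp_force: 78.4
t 10.7 pos [ 0.5423 -0.1514  0.1474] rpy [180.  -15.   77.5] gap 0.0211 F [ 0.2 -0.4 -3.5] q [ 21.  47.  -1.  92. -21.  45.  23.]
offset mm [-18.5  -0.1 -23.2]
```

```bash
python3 -m jog '[{"offset":[-5,0,-7],"turn":[0,0.065,0],"fingers":0},{"offset":[-10,0,-13],"turn":[0,0.131,0],"fingers":0},{"offset":[-14,0,-18],"turn":[0,0.196,0],"fingers":0},{"offset":[-18.5,0,-23],"turn":[0,0.262,0],"fingers":0},{"offset":[-18.5,0,-23],"turn":[0,0.262,0],"fingers":0}]'
python3 -c "
from h import *
y=np.array([.215,.977,0])
s=r.get_state();to(s['tool_pos']+.105*y+[0,0,.095])
p=r.read_camera('scene');cv2.imwrite('pics/t.png',cv2.resize(p['frame'][130:290,190:370,::-1],None,fx=3.5,fy=3.5,interpolation=cv2.INTER_CUBIC))"
```

```text
time_s: 11.32
tool_pos: [0.5372, -0.1736, 0.1639]
orientation: [-179.9, -29.9, 77.5]
ft_force: [0.2, -0.1, -2.2]
finger_gap: 0.021
grasp_force: 78.4
t 11.32 pos [ 0.5372 -0.1736  0.1639] rpy [-179.9  -29.9   77.5] gap 0.021 F [ 0.2 -0.1 -2.2] q [ 34.  51. -10.  87. -26.  55.  33.]
offset mm [ 1.384e+02 -1.000e-01 -2.990e+01]
```

View pics/t.png

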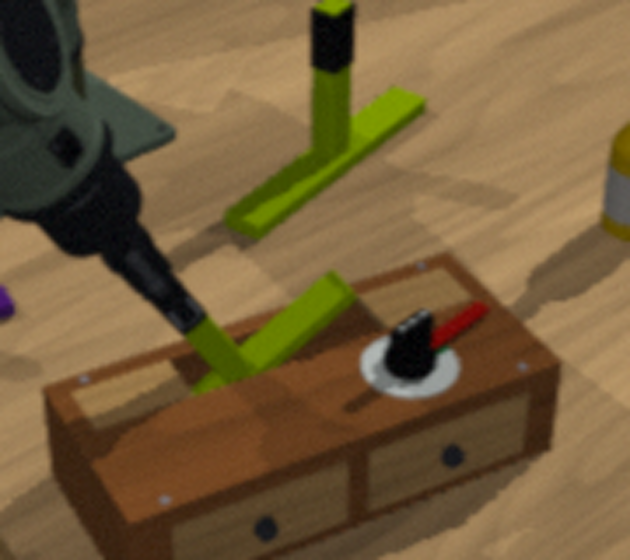

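The shoe is tilted, with end A out through the slot and nothing touching. I'll draw it up along its own length.

```bash
python3 -m jog '[{"offset":[35,0,-5],"turn":[0,0,0],"fingers":0},{"offset":[70,0,-12],"turn":[0,0,0],"fingers":0},{"offset":[105,0,-20],"turn":[0,0,0],"fingers":0},{"offset":[138,0,-30],"turn":[0,0,0],"fingers":0},{"offset":[138,0,-30],"turn":[0,0,0],"fingers":0}]'
python3 -c "
from h import *
s=r.get_state();to(s['tool_pos']+[0,0,.06],[180,0,77.5])"
```

```text
time_s: 12.0
tool_pos: [0.5604, -0.068, 0.2614]
orientation: [179.8, -30.0, 78.0]
ft_force: [-0.1, -0.0, -3.7]
finger_gap: 0.021
grasp_force: 78.7
t 12.0 pos [ 0.5604 -0.068   0.2614] rpy [179.8 -30.   78. ] gap 0.021 F [-0.1 -0.  -3.7] q [ 24.  41.  -9.  87. -28.  59.  21.]
offset mm [ 30.    0.2 -52. ]
turn [ 0.001 -0.523  0.007]
```

```bash
python3 -m jog '[{"offset":[30,0,-52],"turn":[0,0,0],"fingers":0},{"offset":[30,0,-52],"turn":[0,-0.13,0],"fingers":0},{"offset":[30,0,-52],"turn":[0,-0.26,0],"fingers":0},{"offset":[30,0,-52],"turn":[0,-0.39,0],"fingers":0},{"offset":[30,0,-52],"turn":[0,-0.523,0],"fingers":0}]'
python3 -m jog '[{"offset":[0,0,0],"turn":[0,0,0],"fingers":0},{"offset":[0,0,0],"turn":[0,0,0],"fingers":0},{"offset":[0,0,0],"turn":[0,0,0],"fingers":0},{"offset":[0,0,0],"turn":[0,0,0],"fingers":0},{"offset":[0,0,0],"turn":[0,0,0],"fingers":0}]'
python3 -c "
from h import *
to()
p=r.read_camera('scene');cv2.imwrite('pics/u.png',cv2.resize(p['frame'][110:290,190:370,::-1],None,fx=3.2,fy=3.2,interpolation=cv2.INTER_CUBIC))"
```

```text
time_s: 12.62
tool_pos: [0.5597, -0.0709, 0.3197]
orientation: [180.0, 0.2, 77.7]
ft_force: [-0.9, 0.4, -4.1]
finger_gap: 0.0212
grasp_force: 79.9
time_s: 13.25
tool_pos: [0.5597, -0.0717, 0.3198]
orientation: [-180.0, -0.1, 77.6]
ft_force: [-0.0, -0.1, -2.3]
finger_gap: 0.0211
grasp_force: 80.0
t 13.25 pos [ 0.5597 -0.0717  0.3198] rpy [-1.80e+02 -1.00e-01  7.76e+01] gap 0.0211 F [-0.  -0.1 -2.3] q [ 1. 35.  7. 78. -4. 67. -5.]
```

View pics/u.png

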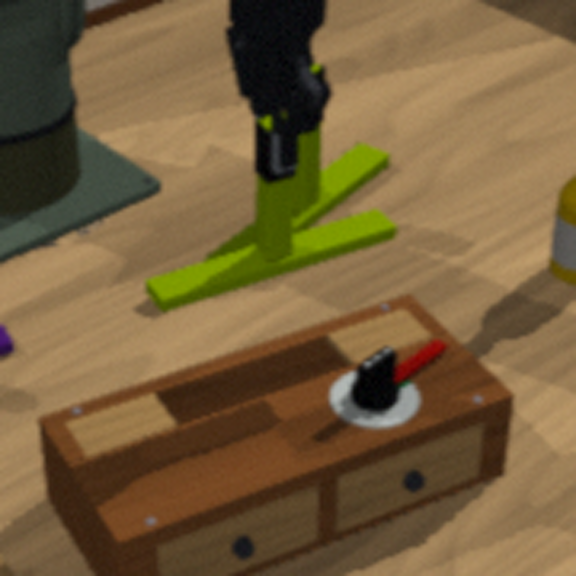

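The shoe is held level, well above the empty slot (sole from (150,290) to (390,225)). The knob's red arm is still on the mark at (405,370). I'm handing the job in.

```bash
python3 -c "
from bench import r
print(r.sign_off())"
```

```text
the job is handed in; nothing more can be done
None
```

I turned the latch knob onto the green mark (estimated within about 3°), took the push shoe out through the slot end A first, and handed the job in with the shoe held level about 12 cm above the dock; the verdict itself wasn't shown.

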